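# Put the record-cleaning roller to rest and park the swivel rest

### The job

Lay the record-cleaning roller, which stands on end, gently on its side in the swivel rest, with its drum in the wide V, between the upright end plate and the gap, and its wooden handle in the narrow V, and let go of it. Then use the steel post to turn the rest one click anticlockwise (seen from above), no further, so that it stays in that stop with the roller still lying in it. Leave the other things on the shelf where they are.

Things in the scene. Friction and masses are not known exactly. Their poses are not given: they have to be found in the camera images.
- roller: Record-cleaning roller, loose, standing on the end of its drum: black rubber drum 44 mm in diameter, 110 mm long, then a pale wooden handle 22 mm in diameter, 50 mm long, on the same axis; 160 mm in all, about 0.22 kg. Origin: centre of the drum's free flat end (the foot it stands on); z axis along the roller towards the handle.
- roller_tip (a point): Centre of the free end of the roller's handle, 160 mm from the roller's origin along its z axis.
- rest_base: Fixed black round base of the swivel rest, 156 mm in diameter, 20 mm high. Origin: on the shelf, on the rest's vertical turning axis; x axis: the cradle direction (drum end to handle end) when joint rest is 0. On it turns an aluminium disc, 200 mm in diameter, its top 30 mm above the shelf, with two grey V supports in line, a grey end plate and a steel post.
- seat (a point): On the turning rest: where the roller's origin (foot centre) belongs when it lies in the Vs with its z axis along this point's x. 75 mm from the turning axis, 78 mm above the shelf. x: level, towards the handle V; z up; y towards the post. End plate face at x = -9 mm (44 mm wide, top 80 mm above the shelf). The roller has 9 mm of play each way along x.
- drum_v (a point): Middle of the wide 90-degree V for the drum, on the lying roller's axis, at x = 27.5 mm from the seat; the V is 25 mm long, 56 mm wide over its top edges, which lie 5 to 10 mm below the roller's axis. Between this V and the handle V the cradle is open down to the disc for 79 mm: room for fingers.
- handle_v (a point): Middle of the narrow 90-degree V for the handle, on the lying roller's axis, at x = 129 mm from the seat; the V is 20 mm long, about 38 mm wide over its top edges, which lie about level with the roller's axis. The drum's shoulder (110 mm from its foot) stays 9 mm short of this V.
- post_top (a point): Top centre of the upright steel post by which the rest is turned: 16 mm in diameter, standing 65 mm above the disc (top 95 mm above the shelf), 85 mm from the turning axis, square to the cradle line, level with the turning axis.
- rest (a joint): Angle of the swivel rest, rad, growing anticlockwise seen from above. Sprung click stops at 0, 0.785 (45 degrees) and 1.571; it starts at the stop at 0. Between stops it snaps to the nearer one; it takes 1 to 4 N on the post.
- bottle: Bystander: closed amber bottle, 52 mm in diameter, 125 mm tall, upright. Origin: centre of its underside.
- cup: Bystander: white porcelain cup, 76 mm across the rim, 75 mm tall. Origin: centre of its underside.
- weight: Bystander: chrome record weight, 72 mm in diameter, 40 mm tall. Origin: centre of its underside.
- screwdriver: Bystander: black plastic screwdriver lying on the shelf, 170 mm long, handle towards its -x. Origin near its middle, on the shelf.
- cartridge_stand: Bystander: grey acrylic cartridge stand, 70 x 130 mm, 82 mm tall, four cartridges on top. Origin: centre of its underside.
Mind the look-alikes: they are no part of the job. Leave any blue or green look-alike of the roller alone.

How it is judged:
On the way:
1. The roller lies in both Vs, drum end at the end plate, let go, while the rest is still at its first stop (x of roller in the frame of seat between -0.014 and 0.014 m and y of roller in the frame of seat between -0.008 and 0.008 m and z of roller in the frame of seat between -0.007 and 0.007 m and x of roller_tip in the frame of seat above 0.14 m and y of roller_tip in the frame of seat between -0.008 and 0.008 m and z of roller_tip in the frame of seat between -0.008 and 0.008 m and linear speed of roller below 0.02 m/s and contact force between the fingers and roller below 0.2 N and value of joint rest below 0.3 rad), for 0.2 s.
At the end, for the whole second after the job is handed in: The rest stands in its second stop (0.785 rad, within 0.1) and is still; the roller lies at rest in it on its side: its foot centre within 14 mm of the seat along the cradle, 8 mm across and 7 mm in height, its handle end on the handle-V side and within 8 mm of the cradle line across and in height (x of roller in the frame of seat between -0.014 and 0.014 m and y of roller in the frame of seat between -0.008 and 0.008 m and z of roller in the frame of seat between -0.007 and 0.007 m and x of roller_tip in the frame of seat above 0.14 m and y of roller_tip in the frame of seat between -0.008 and 0.008 m and z of roller_tip in the frame of seat between -0.008 and 0.008 m and linear speed of roller below 0.02 m/s and value of joint rest between 0.685398 and 0.885398 rad and velocity of joint rest between -0.05 and 0.05 rad/s); the robot touches nothing.
It fails at once if another thing on the shelf (bottle, cup, record weight, screwdriver, cartridge stand) is moved more than 20 mm (distance of any of bottle, cup, weight, screwdriver, cartridge_stand from where it was at the start of the episode above 0.02 m).
It fails at once if the rest is turned past its second stop, most of the way to the third (value of joint rest above 1.15 rad).
It fails at once if the roller is dropped or let fall from more than about 13 mm (contact force between the fingers and roller below 0.1 N and linear speed of roller above 0.5 m/s).
It fails at once if the roller is pressed hard onto the rest (over 40 N) (contact force between roller and rest_base above 40 N).
It also fails if it takes over 58 s, if anything falls off the work surface, if the arm or the gripper's body presses on something with over 40 N, if the wrist force passes 120 N, or if a joint passes its speed limit or range.

### The arm

A 6-joint arm with a two-finger parallel gripper is mounted at the origin on the work surface. World frame = base frame: x ahead of the robot, y to its left, z up, the work surface at z = 0. Lengths are in m, angles in rad, forces in N, time in s.
With the tool pointing down it reaches from about 0.35 to 0.775 m from the base axis. Payload 5.5 kg.
Tool frame: the origin (TCP) lies between the finger pads; the fingertips stand 14 mm ahead of it and the grasp point (between the pads) lies 5 mm behind it (robot.tip_extent is the distance from the TCP to the fingertips, in m); z points along the fingers, y is the line along which they close (so a half turn about z gives the same grasp; the last joint's range is limited). The gripper opens to 85 mm and grips with 20 to 120 N. Pads are 22 mm wide; open, the fingers measure 114 mm over their backs; the gripper's body (76 mm by 85 mm) begins 54 mm behind the grasp point. The pads swing forward as they close: fully open they stand 13 mm farther back than shut.
Start: joints at [1.095, 0.313, 0.046, 1.304, 0, 1.431], TCP at [0.19, 0.543, 0.245] pointing down, gripper open.
Joint ranges: [-2.76, 2.76], [-0.86, 1.69], [-1.03, 1.26], [-2.2, 2.34], [-1.47, 1.5], [-3.14, 3.14]. Speed limits (rad/s): [2.57, 2.57, 3.14, 3.14, 3.14, 3.14].

### API

Orientations are given as [roll, pitch, yaw] about the fixed x, y, z axes, in that order (R = Rz(yaw) Ry(pitch) Rx(roll)).
In Python, from station import robot, vision gives the robot as it stands.
- The arm moves only by the tool move_arm, never from a script. Its argument "deltas" is a list of rows, each a list of 5 numbers: the opening, from 0 (shut) to 1 (fully open), then the shift along the tool's x, y, z in mm, then the turn about the tool's z in degrees. A call has 1 to 8 rows; each row is the pose to reach, as a shift and turn from the pose commanded when the call began, along the tool's axes at that moment; what a row does not reach only later rows make up. A row lasts 1/8 s, in which the tool goes at most 62.5 mm and 10.7 degrees, less where a joint would pass 70% of its speed; a pose out of reach is approached as far as the arm can. A call with a gripper value outside its range is refused whole. The fingers move at their own pace and stop on an object; "squeeze" is the grip in N (left out, the last holds). Time passes only in rows, so rows that repeat a pose let the fingers close. It gives the time, the measured TCP pose, the force, the opening and the grip force at its end, in the units of the state.
- robot.state(): the state, without advancing time (a new reading comes with each control period).
- vision.snapshot(name): name is "side" or "top"; returns the picture (420x560x3 uint8, blue, green, red); there is no depth.
- vision.camera_params(name): a dict with "vfov" (degrees; the focal length in pixels is half the picture's height over the tangent of half this angle, whatever the lens; pixels are square), "cx", "cy" (the principal point, pixels), "dist_coeffs" ([k1, k2, p1, p2, k3] as OpenCV has them; the pictures are not rectified), "position" and "attitude" of the camera in the world. Camera axes: x right, y down, z forward; pixel columns grow to the right and rows downward; lengths in m; the calibration is good to about 2 mm. A picture is of the moment at which its call begins. camera_params takes no time and is no camera call.
- robot.job_done(): hands the job in; it is judged then, once.
The state is a dict: "clock": time; "joints": joint angles; "joint_velocities": joint speeds; "joint_torque": joint torques, N m; "position": TCP position; "orientation": TCP orientation; "force": force on the tool from outside, world axes, zero at the start; "wrist_torque": the same for the moment, N m; "finger_gap": finger opening in m; "gripper_force": force on a finger pad.
Only numpy, scipy, OpenCV 4.12 (cv2) and the standard library are available. Lean on these libraries where they do the work, as an engineer would, in place of code of your own. Each camera call takes 0.05 s, during which the arm holds its last target. There are 200 camera calls.

## Working session

There is one attempt and no reset: what is moved stays moved. The work goes in short steps, Python scripts to look and compute and a tool call to move; the robot and the scene stay as the last step left them, time stands still between calls to the robot, and variables do not carry over. Pictures are saved under pics/ and viewed, at most 10 in all, crops included, and the job is handed in when it is done.

Besides the shell and the picture viewer there is one more tool, called after ">>>" as name(argument=value, ...), one argument or row to a line, values as JSON. move_arm: Moves the arm, as the interface text tells. Its arguments: {"type":"object","properties":{"deltas":{"type":"array"},"squeeze":{"type":"number"}},"required":["deltas"]}

```bash
mkdir -p pics; ls
python3 - <<'E'
from station import robot, vision
import cv2
for n in("top","side"):
    cv2.imwrite(f"pics/{n}0.png",vision.snapshot(n)); print(n,vision.camera_params(n))
print(robot.state())
E
```

```text
pics
top {'vfov': 52.298161886764134, 'cx': 283.2180576174507, 'cy': 213.6605885705624, 'dist_coeffs': array([-0.10648584,  0.        ,  0.        ,  0.        ,  0.        ]), 'position': array([0.36779042, 0.07114757, 1.05043851]), 'attitude': array([-2.95230226,  0.03555984, -1.54964327])}
side {'vfov': 57.57744548238673, 'cx': 280.70325326009134, 'cy': 213.5379712056749, 'dist_coeffs': array([-0.02538764,  0.        ,  0.        ,  0.        ,  0.        ]), 'position': array([ 0.0855502 , -0.34662862,  0.7867626 ]), 'attitude': array([-2.40423255,  0.003371  , -0.8339798 ])}
{'clock': 0.1, 'joints': array([ 1.09540677e+00,  3.13944028e-01,  4.51176262e-02,  1.30360138e+00,
       -2.28245630e-06,  1.43118649e+00]), 'joint_velocities': array([-0.00131885, -0.00201102,  0.00357084,  0.0004944 ,  0.00246316,
        0.00097008]), 'joint_torque': array([ 3.42694439e-03, -4.81725097e+01,  2.99243402e+01,  1.27309104e-02,
       -1.16973088e-04,  8.35491932e-06]), 'position': array([0.18928616, 0.54250522, 0.24449761]), 'orientation': array([-3.13997675e+00, -2.24768025e-04,  2.80581275e+00]), 'force': array([-0.39016216, -0.2138796 , -0.84845586]), 'wrist_torque': array([ 0.01622842, -0.00793367,  0.05067896]), 'gripper_force': 0.0, 'finger_gap': 0.0853246509177407}
```

View pics/top0.png

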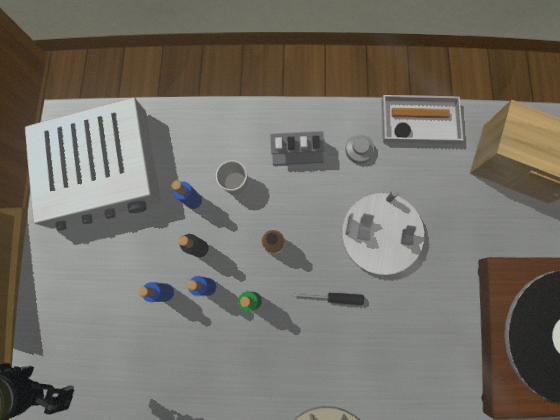

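View pics/side0.png

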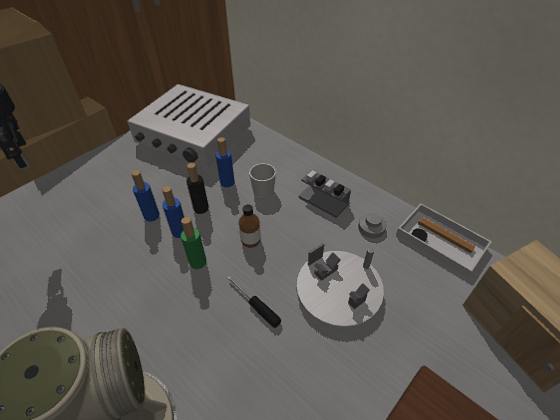

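The top view shows five upright roller shapes: blue (186,193), black (195,244), blue (157,292), blue (202,286) and green (249,300). Only the black one fits, with its black drum and pale handle. It appears at (197,190) in the side view. The rest is at (384,233) top, with the end plate on the left at (350,227), the handle V on the right at (408,235), and the post at (392,196). I'll confirm these in one enlarged crop.

```bash
cat > h.py <<'E'
import numpy as np, cv2
from scipy.spatial.transform import Rotation as Ro
from station import robot, vision
def cam(n):
    p=vision.camera_params(n); f=210/np.tan(np.radians(p['vfov'])/2)
    K=np.array([[f,0,p['cx']],[0,f,p['cy']],[0,0,1]]); R=Ro.from_euler('xyz',p['attitude']).as_matrix()
    return K,p['dist_coeffs'],R,p['position']
def ray(n,uv):
    K,d,R,c=cam(n); q=cv2.undistortPoints(np.array([[uv]],float),K,d)[0,0]
    return c,R@np.array([q[0],q[1],1])
def plane(n,uv,z):
    c,r=ray(n,uv); return c+r*(z-c[2])/r[2]
def tri(a,b):
    A=0;B=0
    for n,uv in(("top",a),("side",b)):
        c,r=ray(n,uv); r/=np.linalg.norm(r); M=np.eye(3)-np.outer(r,r); A=A+M; B=B+M@c
    return np.linalg.solve(A,B)
def proj(n,P):
    K,d,R,c=cam(n); return cv2.projectPoints((R.T@(np.atleast_2d(P)-c).T).T,np.zeros(3),np.zeros(3),K,d)[0][:,0]
E
python3 - <<'E'
from h import *
T=cv2.imread("pics/top0.png");S=cv2.imread("pics/side0.png")
def z(I,x,y,w,h,k): return cv2.resize(I[y:y+h,x:x+w],None,fx=k,fy=k,interpolation=cv2.INTER_CUBIC)
a=np.hstack([z(T,335,185,100,100,4),z(S,290,235,100,100,4)])
b=np.hstack([z(T,135,175,133,65*2,3)[:200*3],z(S,125,135,133,130,3)])[:200]
b=np.hstack([z(T,135,170,200,100,2),z(S,120,130,200,100,2)])
cv2.imwrite("pics/crop.png",np.vstack([a,b])[:600])
for n,uv in dict(r=(188,240),bl1=(178,185),bl2=(147,292),bl3=(194,285),gr=(246,302)).items(): print(n,plane("top",uv,.16))
for n,uv,h in(("bottle",(273,237),.125),("cup",(231,173),.075),("disc",(384,233),.03),("post",(391,194),.095),("weight",(360,148),.04)): print(n,plane("top",uv,h))
# orange handle mask
hsv=cv2.cvtColor(T,cv2.COLOR_BGR2HSV)
m=((hsv[...,0]<20)&(hsv[...,1]>90)&(hsv[...,2]>70)).astype(np.uint8)
_,_,st,ce=cv2.connectedComponentsWithStats(m[150:320,130:270])
print(st,ce+[130,150])
E
```

```text
r [0.47789739 0.30769474 0.16      ]
bl1 [0.59819879 0.33767552 0.16      ]
bl2 [0.36600225 0.38944624 0.16      ]
bl3 [0.38361585 0.28944792 0.16      ]
gr [0.3516932  0.17912041 0.16      ]
bottle [0.49225205 0.12904781 0.125     ]
cup [0.65087896 0.23641222 0.075     ]
disc [ 0.51874905 -0.13185388  0.03      ]
post [ 0.59959405 -0.13712099  0.095     ]
weight [ 0.72908384 -0.0757185   0.04      ]
[[    0     0   140   170 23337]
 [   42    30     9    10    67]
 [  132    81     8    20    87]
 [   49    86    10    10    76]
 [   60    91     1     1     1]
 [   59    96     1     1     1]
 [   57   131    12     9    83]
 [    8   137    10     9    73]
 [  110   147    10     9    75]] [[199.43266058 234.02673866]
 [175.94029851 184.8358209 ]
 [265.74712644 241.45977011]
 [183.18421053 240.21052632]
 [190.         241.        ]
 [189.         246.        ]
 [192.10843373 285.01204819]
 [142.67123288 291.19178082]
 [244.94666667 300.94666667]]
```

View pics/crop.png

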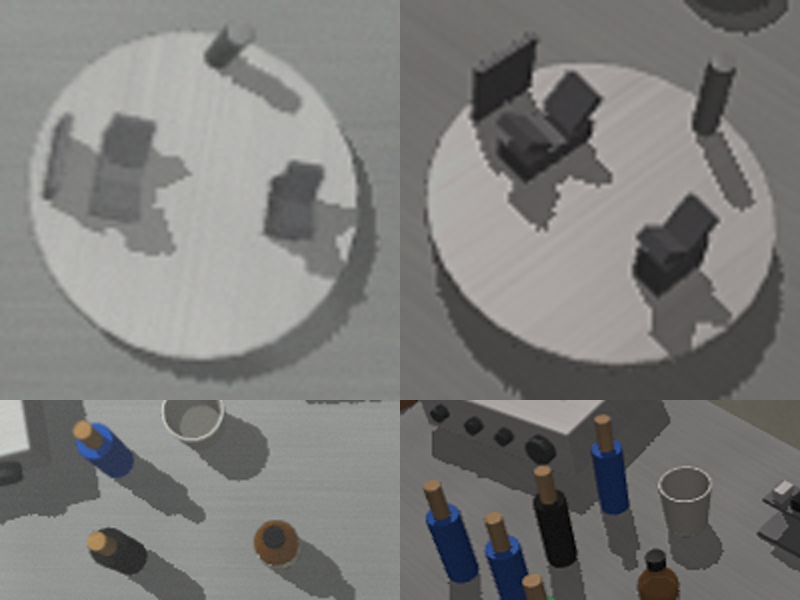

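The crop confirms the black drum with the pale handle, its top at about (183,240) in the top view and (191.5,165) in the side view. The rest shows the end plate on the left, the wide V, the narrow V on the right, and the post at the top at about (395,193).

Run:
```python
from h import *
T=cv2.imread("pics/top0.png");S=cv2.imread("pics/side0.png")
print("tip",tri((183,240.3),(191.5,165.3)),plane("top",(183,240.3),.16),plane("side",(191.5,165.3),.16))
# disc outline: bright mask
for n,I,(x,y,w,h) in(("top",T,(335,185,100,100)),("side",S,(290,235,100,100))):
    g=cv2.cvtColor(I,cv2.COLOR_BGR2GRAY)[y:y+h,x:x+w]; t,m=cv2.threshold(g,0,255,cv2.THRESH_OTSU)
    for th in (135,150,165):
        m=(g>th).astype(np.uint8); c=max(cv2.findContours(m,0,2)[0],key=cv2.contourArea)
        hull=cv2.convexHull(c); pts=hull[:,0]+[x,y]
        P=np.array([plane(n,p,.03)[:2] for p in pts]); (cx,cy),r=cv2.minEnclosingCircle(P.astype(np.float32))
        A=np.c_[2*P,np.ones(len(P))]; s=np.linalg.lstsq(A,(P**2).sum(1),rcond=None)[0]
        print(n,th,t,cx,cy,r,s[:2],np.sqrt(s[2]+s[0]**2+s[1]**2))
print("post",tri((395,193.2),(370.5,250.5)),plane("top",(395,193.2),.095),plane("side",(370.5,250.5),.095))
a,b=plane("side",(308.25,253.75),.08),plane("side",(324.25,244.5),.08); print("plate",a,b,(a+b)/2,np.linalg.norm(a-b),"dir",np.degrees(np.arctan2(*(b-a)[[1,0]])))
for uv,h in(((335+134/4,185+117/4),0.07),((335+98/4,185+222/4),.07)): print(plane("top",uv,h))
```

```text
tip [0.47862145 0.31900739 0.15566015] [0.47704223 0.3185003  0.16      ] [0.47692806 0.31369013 0.16      ]
top 135 152.0 0.5294985175132751 -0.13762930035591125 0.16405119001865387 [ 0.55800544 -0.10736156] 0.14814911791368457
top 150 152.0 0.5199528932571411 -0.12877564132213593 0.09991347789764404 [ 0.52021782 -0.12886471] 0.09907583967259082
top 165 152.0 0.519817590713501 -0.12933605909347534 0.09891580045223236 [ 0.52000412 -0.12917485] 0.09801898342568224
side 135 126.0 0.5190560817718506 -0.13104376196861267 0.0990426316857338 [ 0.51916399 -0.13103952] 0.09823980255123749
side 150 126.0 0.5193138122558594 -0.1308504045009613 0.09831374138593674 [ 0.5188894  -0.13083626] 0.0974800540120924
side 165 126.0 0.4720594882965088 -0.09053095430135727 0.07282871007919312 [ 0.48257012 -0.10242088] 0.06062667437302767
post [ 0.6025313  -0.14725899  0.09284332] [ 0.6016208  -0.14639708  0.095     ] [ 0.60138604 -0.14816614  0.095     ]
plate [ 0.50968737 -0.04343023  0.08      ] [ 0.55514414 -0.05419005  0.08      ] [ 0.53241575 -0.04881014  0.08      ] 0.04671286798843789 dir -13.31706601088514
[ 0.55641814 -0.08866756  0.07      ]
[ 0.49460207 -0.06700488  0.07      ]
```

```bash
cat >> h.py <<'E'
def to(x,y,z,yaw=79):
    s=robot.state(); R=Ro.from_euler('xyz',s['orientation']); d=R.inv().apply(np.array([x,y,z])-s['position'])*1e3
    w=(np.degrees(s['orientation'][2])-yaw+180)%360-180
    print("shift",d.round(1),"turn",round(w,1))
E
python3 -c "
from h import *
to(.477,.316,.245); to(.477,.316,.132)"
```

```text
shift [-346.3 -119.1   -0.4] turn 81.8
shift [-346.3 -118.9  112.6] turn 81.8
```

>>> move_arm(
  deltas=[
    [0.6,-43,-15,0,10],
    [0.6,-87,-30,0,20],
    [0.6,-130,-45,0,31],
    [0.6,-173,-60,0,41],
    [0.6,-216,-75,0,51],
    [0.6,-260,-90,0,61],
    [0.6,-303,-104,0,72],
    [0.6,-346,-119,0,82],
  ],
)

```text
clock: 1.1
position: [0.4778, 0.3154, 0.2449]
orientation: [-3.141, 0.0, 1.369]
force: [1.1, 0.1, 0.4]
finger_gap: 0.0517
gripper_force: 0.0
```

```bash
python3 -c "
from h import *
to(.477,.316,.132); s=robot.state(); print(s['position'],s['orientation'],s['finger_gap'],s['joints'])
cv2.imwrite('pics/s1.png',np.hstack([cv2.resize(vision.snapshot('side')[60:310,60:310],(400,400)),cv2.resize(vision.snapshot('top')[130:330,110:310],(400,400))]))"
```

```text
shift [  0.4  -0.9 112.9] turn -0.6
[0.47783666 0.31541456 0.24488831] [-3.14097884e+00  2.65893390e-04  1.36860456e+00] 0.051652233087835474 [4.43171280e-01 3.09038699e-01 3.92640922e-02 1.30167202e+00
 1.56784884e-04 2.21615940e+00]
```

View pics/s1.png

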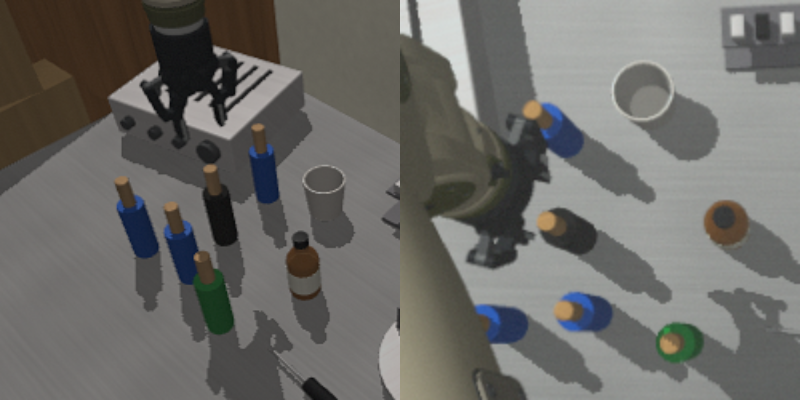

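The picture shows the open gripper above the black roller. In the top crop the roller's handle is at (550,223), and the gripper looks offset only because it is higher. The neighbours are clear, so I'm descending and gripping lightly.

>>> move_arm(
  deltas=[
    [0.6,0,-1,40,0],
    [0.6,0,-1,80,0],
    [0.6,0,-1,100,0],
    [0.6,0,-1,113,0],
    [0.6,0,-1,113,0],
    [0,0,-1,113,0],
    [0,0,-1,113,0],
    [0,0,-1,113,0],
  ],
  squeeze=25,
)

```text
clock: 2.2
position: [0.4767, 0.3172, 0.1335]
orientation: [3.14, -0.002, 1.375]
force: [0.1, -0.3, 4.9]
finger_gap: 0.0215
gripper_force: 25.2
```

>>> move_arm(
  deltas=[
    [0,0,0,0,0],
    [0,0,0,0,0],
    [0,0,0,-3,0],
  ],
)

```text
clock: 2.58
position: [0.4756, 0.3165, 0.135]
orientation: [-3.141, 0.001, 1.375]
force: [-0.5, -0.2, -2.7]
finger_gap: 0.0216
gripper_force: 24.6
```

>>> move_arm(
  deltas=[
    [0,0,0,-40,0],
    [0,0,0,-80,0],
    [0,0,0,-120,0],
    [0,0,0,-145,0],
    [0,0,0,-145,0],
  ],
  squeeze=40,
)

```text
clock: 3.2
position: [0.4767, 0.317, 0.2817]
orientation: [3.139, -0.002, 1.375]
force: [0.3, -0.2, -2.6]
finger_gap: 0.0211
gripper_force: 39.9
```

```bash
python3 -c "
from h import *
to(.36,-.14,.28); print(robot.state()['force'],robot.state()['position'],robot.state()['finger_gap'])"
```

```text
shift [-471.   -25.4    0.8] turn -0.2
[ 0.26767341 -0.17835613 -2.61770864] [0.47670038 0.31704985 0.28173999] 0.021105389064305088
```

>>> move_arm(
  deltas=[
    [0,-40,-2,0,0],
    [0,-90,-5,0,0],
    [0,-140,-8,0,0],
    [0,-190,-10,0,0],
    [0,-240,-13,0,0],
    [0,-290,-16,0,0],
    [0,-340,-18,0,0],
    [0,-380,-20,0,0],
  ],
)

```text
clock: 4.2
position: [0.3806, -0.0533, 0.2783]
orientation: [-3.139, -0.0, 1.374]
force: [0.9, -0.3, -3.4]
finger_gap: 0.0213
gripper_force: 39.9
```

>>> move_arm(
  deltas=[
    [0,-45,-3,0,0],
    [0,-80,-5,0,0],
    [0,-91,-5,0,0],
    [0,-91,-5,30,0],
    [0,-91,-5,70,0],
    [0,-91,-5,110,0],
    [0,-91,-5,130,0],
    [0,-91,-5,130,0],
  ],
)

```text
clock: 5.2
position: [0.3578, -0.1384, 0.148]
orientation: [-3.136, -0.003, 1.376]
force: [-0.4, 0.6, -2.3]
finger_gap: 0.0213
gripper_force: 39.8
```

```bash
python3 -c "
from h import *
print(robot.state()['force'],robot.state()['position'],robot.state()['finger_gap'])
cv2.imwrite('pics/s2.png',np.hstack([cv2.resize(vision.snapshot('side')[170:420,210:460],(400,400)),cv2.resize(vision.snapshot('top')[220:420,280:480],(400,400))]))"
```

```text
[-0.35372316  0.62670771 -2.26414412] [ 0.35781816 -0.13843813  0.14801563] 0.021302803576031683
```

View pics/s2.png

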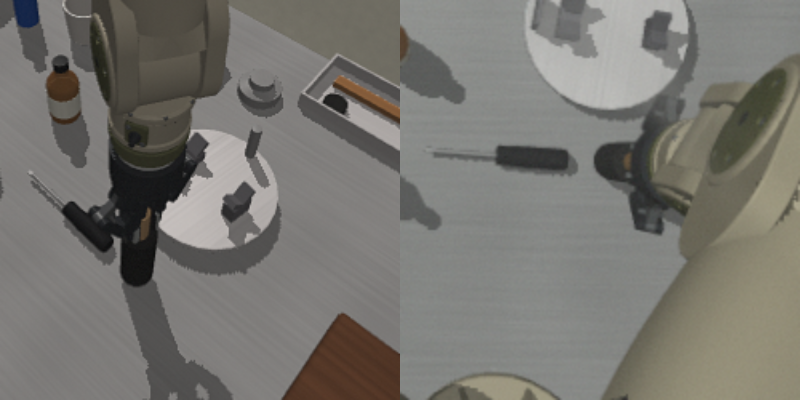

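The roller hangs upright and clear. The screwdriver handle is about 28 mm away, so I'm shifting 20 mm farther off and touching down.

>>> move_arm(
  deltas=[
    [0,-20,0,0,0],
    [0,-20,0,6,0],
    [0,-20,0,11,0],
    [0,-20,0,14,0],
    [0,-20,0,15,0],
    [0,-20,0,15,0],
  ],
)

```text
clock: 6.05
position: [0.3557, -0.1597, 0.1352]
orientation: [-3.141, -0.0, 1.375]
force: [0.2, 0.9, -3.8]
finger_gap: 0.021
gripper_force: 40.0
```

>>> move_arm(
  deltas=[
    [0,0,0,2,0],
    [0,0,0,3,0],
    [0,0,0,4,0],
    [0,0,0,4,0],
  ],
  squeeze=20,
)

```text
clock: 6.55
position: [0.3566, -0.1604, 0.1336]
orientation: [3.139, 0.001, 1.375]
force: [-3.4, 4.5, 19.7]
finger_gap: 0.0206
gripper_force: 42.4
```

>>> move_arm(
  deltas=[
    [0,0,0,-1,0],
    [0,-12,0,-2,0],
    [0,-24,0,-2.5,0],
    [0,-36,0,-2,0],
    [0,-48,0,0,0],
    [0,-60,0,3,0],
    [0,-71,0,7,0],
  ],
  squeeze=20,
)

```text
clock: 7.42
position: [0.3421, -0.2314, 0.1247]
orientation: [3.14, 0.002, 1.374]
force: [-0.6, 0.9, 6.4]
finger_gap: 0.0209
gripper_force: 40.8
```

```bash
python3 -c "
from h import *
print(robot.state()['force'],robot.state()['position'],robot.state()['finger_gap'])
cv2.imwrite('pics/s3.png',np.hstack([cv2.resize(vision.snapshot('side')[170:420,210:460],(400,400)),cv2.resize(vision.snapshot('top')[220:420,280:480],(400,400))]))"
```

```text
[-0.58040005  0.93227637  6.41592897] [ 0.34214303 -0.23143478  0.12471424] 0.020906925718394455
```

View pics/s3.png

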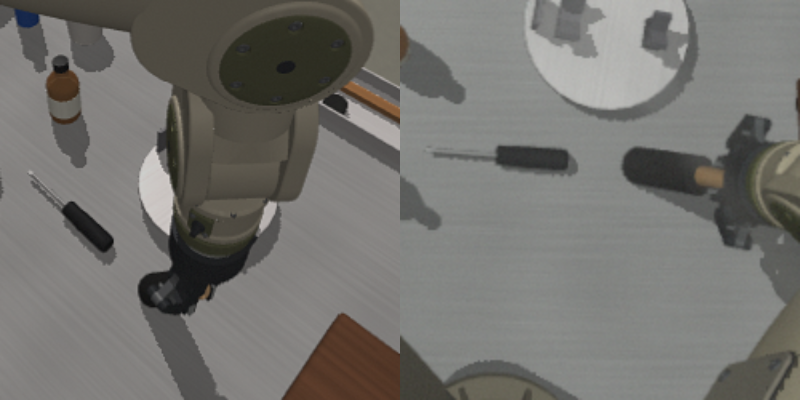

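The roller is tilted about 30° and pivoting in the grip, with the drum at crop (665,168). Before going on I'm checking clearance to the turntable.

```bash
python3 -c "
from h import *
a,b=(480,262),None
T=cv2.imread('pics/top0.png');S=cv2.imread('pics/side0.png')
print(tri((480,260),(425,367)))
for z in(0,.05,.1): print(plane('top',(480,260),z),plane('top',(482,340),z),plane('side',(425,367),z))"
```

```text
[ 0.46020874 -0.36085976  0.05483204]
[ 0.45872771 -0.37629927  0.        ] [ 0.2654262  -0.37284988  0.        ] [ 0.49651148 -0.36903016  0.        ]
[ 0.45439917 -0.35500117  0.05      ] [ 0.27029865 -0.35171597  0.05      ] [ 0.47039424 -0.36760651  0.05      ]
[ 0.45007063 -0.33370308  0.1       ] [ 0.2751711  -0.33058206  0.1       ] [ 0.44427701 -0.36618286  0.1       ]
```

>>> move_arm(
  deltas=[
    [0,-11,0,5,0],
    [0,-22,0,11,0],
    [0,-32,0,18,0],
    [0,-42,0,25,0],
    [0,-51,0,33,0],
    [0,-59,0,42,0],
    [0,-66,0,52,0],
    [0,-73,0,62,0],
  ],
)

```text
clock: 8.52
position: [0.3278, -0.3023, 0.0617]
orientation: [3.141, 0.001, 1.374]
force: [0.9, -1.5, 3.1]
finger_gap: 0.021
gripper_force: 38.1
```

>>> move_arm(
  deltas=[
    [0,-5,0,11,0],
    [0,-10,0,22,0],
    [0,-12,0,28,0],
    [0,-14,0,34,0],
    [0,-15,0,40,0],
    [0,-15,0,40,0],
  ],
)

```text
clock: 9.28
position: [0.3245, -0.3153, 0.0217]
orientation: [-3.141, -0.001, 1.375]
force: [0.2, -1.2, 1.8]
finger_gap: 0.0205
gripper_force: 35.9
```

```bash
python3 -c "
from h import *
print(robot.state()['force'],robot.state()['position'],robot.state()['finger_gap'])
cv2.imwrite('pics/s4.png',np.hstack([cv2.resize(vision.snapshot('side')[170:420,210:460],(400,400)),cv2.resize(vision.snapshot('top')[220:420,280:480],(400,400))]))"
```

```text
[ 0.24371392 -1.16291332  1.75601546] [ 0.32449584 -0.31534029  0.02174401] 0.020468808186339418
```

View pics/s4.png

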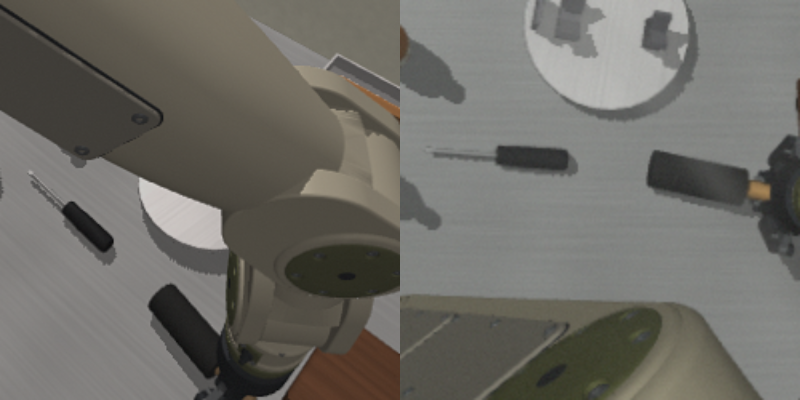

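The roller is almost flat, with the drum at top crop (650–745, 150–205). I'm lowering the last 4 mm, opening and lifting away.

>>> move_arm(
  deltas=[
    [0,0,0,2,0],
    [0,0,0,4,0],
    [0,0,0,4,0],
    [0.15,0,0,4,0],
    [0.3,0,0,4,0],
    [0.5,0,0,4,0],
    [0.7,0,0,4,0],
    [0.8,0,0,4,0],
  ],
)

```text
clock: 10.38
position: [0.3247, -0.3157, 0.0182]
orientation: [-3.141, -0.0, 1.375]
force: [-0.3, -0.4, 0.8]
finger_gap: 0.0684
gripper_force: 0.0
```

>>> move_arm(
  deltas=[
    [0.85,0,0,-30,0],
    [0.85,0,0,-70,0],
    [0.85,20,0,-100,0],
    [0.85,50,0,-100,0],
    [0.85,70,0,-100,0],
  ],
)

```text
clock: 11.0
position: [0.3386, -0.2464, 0.1188]
orientation: [3.141, 0.0, 1.375]
force: [-0.2, 0.9, -0.3]
finger_gap: 0.0727
gripper_force: 0.0
```

Run:
```python
from h import *
I=vision.snapshot('top'); g=I.max(2)
x,y=340,270
m=(g[y:y+90,x:x+110]<60).astype(np.uint8)
n,l,st,ce=cv2.connectedComponentsWithStats(m); print(st[:6],ce[:6]+[x,y])
cv2.imwrite('pics/s5.png',cv2.resize(I[200:400,280:480],(600,600)))
s=robot.state(); print(s['position'],s['orientation'],s['joints'])
```

```text
[[   0    0  110   90 9163]
 [ 107   23    2    1    2]
 [   0   24   24   11  229]
 [  64   26   33   24  402]
 [  80   30    1    1    1]
 [ 104   34    6   11   27]] [[394.02466441 315.03110335]
 [447.5        293.        ]
 [351.42358079 298.85152838]
 [416.42537313 307.8159204 ]
 [420.         300.        ]
 [447.55555556 307.40740741]]
[ 0.33815124 -0.24407567  0.11832771] [-3.14104591e+00 -2.07184894e-03  1.37608635e+00] [-0.81918202  0.09781295 -0.55394856  0.92068972  0.00136117  0.94632259]
```

View pics/s5.png

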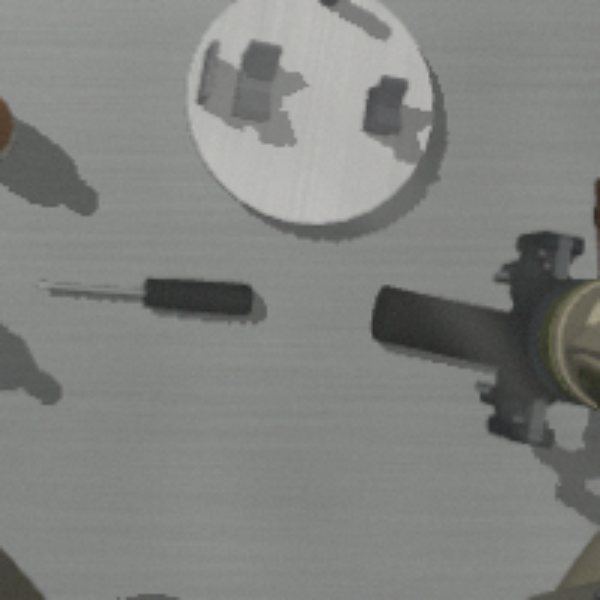

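The roller lies flat and still, its foot end at crop (378,312), i.e. (406,304) in the picture. Its axis is nearly along the cradle direction.

Run:
```python
from h import *
a=plane('top',(280+378/3,200+312/3),.022)
p=plane('top',(280+400/3,200+288/3),.03); q=plane('top',(280+500/3,200+311/3),.03)
r=plane('top',(280+390/3,200+340/3),.015); t=plane('top',(280+490/3,200+361/3),.015)
d=p-q; print("foot",a,"angles",np.degrees(np.arctan2(d[1],d[0])),np.degrees(np.arctan2(*(r-t)[[1,0]])),p,r)
foot=np.array([.3518,-.1788]); u=np.array([-.194,-.981])
g=foot+.075*u; print(g); to(g[0],g[1],.118);
```

```text
foot [ 0.35104501 -0.18291574  0.022     ] angles 77.61253932352356 78.66429341556936 [ 0.36990594 -0.19870796  0.03      ] [ 0.32910968 -0.19381413  0.015     ]
[ 0.33725  -0.252375]
shift [-8.3  0.7  0.3] turn -0.2
```

>>> move_arm(
  deltas=[
    [0.9,-10,1,0,0],
    [0.9,-10,1,40,0],
    [0.9,-10,1,75,0],
    [0.9,-10,1,95,0],
    [0.9,-10,1,102,0],
    [0.9,-10,1,102,0],
    [0.4,-10,1,102,0],
    [0,-10,1,102,0],
  ],
  squeeze=50,
)

```text
clock: 12.05
position: [0.3378, -0.258, 0.0172]
orientation: [3.141, 0.001, 1.375]
force: [-3.0, 4.3, 10.6]
finger_gap: 0.043
gripper_force: 49.7
```

>>> move_arm(
  deltas=[
    [0,0,0,0,0],
    [0,0,0,0,0],
    [0,0,0,-20,0],
    [0,0,0,-60,0],
    [0,0,0,-100,0],
    [0,0,0,-140,0],
    [0,0,0,-150,0],
  ],
)

```text
clock: 12.92
position: [0.3385, -0.2582, 0.1685]
orientation: [3.138, 0.003, 1.375]
force: [0.1, -0.2, -2.5]
finger_gap: 0.0425
gripper_force: 52.1
```

Run:
```python
from h import *
s=robot.state(); print(s['position'],s['orientation'],s['finger_gap'],s['wrist_torque'])
cv2.imwrite('pics/s6.png',np.hstack([cv2.resize(vision.snapshot('side')[170:420,210:460],(400,400)),cv2.resize(vision.snapshot('top')[180:380,280:480],(400,400))]))
c=np.array([.5195,-.130])
for a in(-101,): 
    u=np.array([np.cos(np.radians(a)),np.sin(np.radians(a))]); to(*c,.18,79)
```

```text
[ 0.33849478 -0.25823814  0.16851404] [3.13779384e+00 2.61950459e-03 1.37490128e+00] 0.042456171177587085 [-0.01389625  0.04161693  0.0083636 ]
shift [160.5 153.4 -13.3] turn -0.2
```

View pics/s6.png

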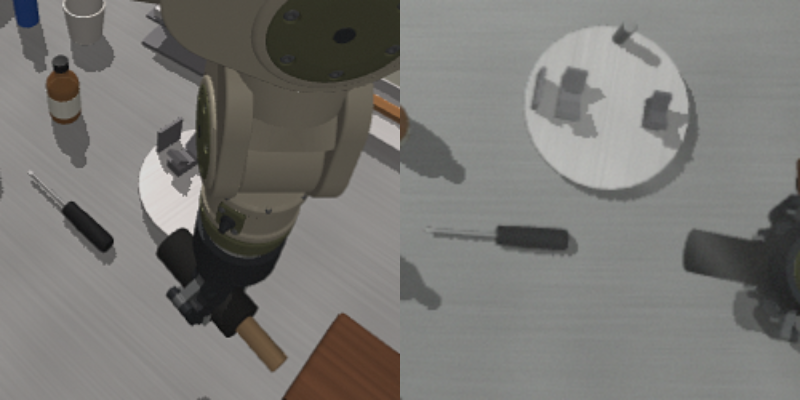

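The roller is held level, with the foot at crop (690,250). I'm carrying it over the rest and will check alignment from above.

>>> move_arm(
  deltas=[
    [0,25,24,0,0],
    [0,55,53,0,0],
    [0,90,86,0,0],
    [0,125,120,0,0],
    [0,150,144,0,0],
    [0,160,153,0,0],
    [0,160,153,30,0],
    [0,160,153,45,0],
  ],
)

```text
clock: 14.02
position: [0.5165, -0.1296, 0.1184]
orientation: [-3.137, -0.001, 1.374]
force: [0.0, 0.3, -2.8]
finger_gap: 0.0429
gripper_force: 52.0
```

Run:
```python
from h import *
s=robot.state(); print(s['position'],s['orientation'],s['finger_gap'])
A=cv2.resize(vision.snapshot('side')[200:350,260:410],(600,600),interpolation=cv2.INTER_CUBIC)
B=cv2.resize(vision.snapshot('top')[180:280,330:380],(200,400),interpolation=cv2.INTER_CUBIC)
o=np.zeros((600,800,3),np.uint8);o[:,:600]=A;o[:400,600:]=B
cv2.imwrite('pics/s7.png',o)
to(.5195,-.131,.0735)
```

```text
[ 0.51649658 -0.1296052   0.11841559] [-3.13663422e+00 -7.67138999e-04  1.37438058e+00] 0.042864992734309985
shift [-0.7  3.8 45. ] turn -0.3
```

View pics/s7.png

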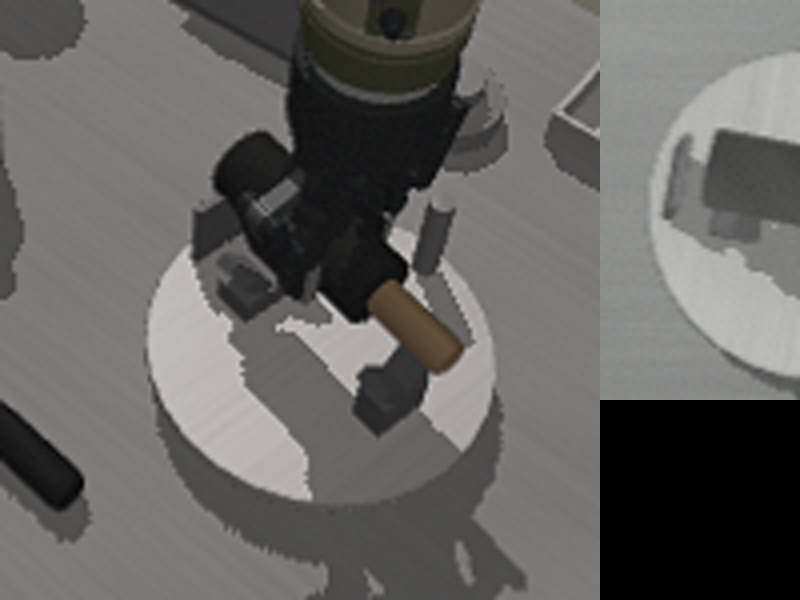

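Top view: the foot end is at about (356.5,222), just inside the end plate. The handle points at the narrow V. I'm checking this numerically.

Run:
```python
from h import *
z=.1234
print(plane('top',(356.5,222),z), "tip side",plane('side',(260+450/4,200+357/4),z))
print("proj expected foot",proj('top',[.531,-.055,z]),proj('side',[.5014,-.2049,z]))
# plate inner top edge from top view
for v in((330+(690-600)/4,180+135/4),(330+(676-600)/4,180+218/4)): print(plane('top',v,.08))
to(.5195,-.131,.0735)
```

```text
[ 0.52845845 -0.05333471  0.1234    ] tip side [ 0.5018691  -0.21250727  0.1234    ]
proj expected foot [[357.24648041 220.86914701]] [[369.14892343 287.18369191]]
[ 0.55513816 -0.05014571  0.08      ]
[ 0.50676435 -0.0417448   0.08      ]
shift [-0.7  3.8 45. ] turn -0.3
```

>>> move_arm(
  deltas=[
    [0,-1,4,8,0],
    [0,-1,4,18,0],
    [0,-1,4,28,0],
    [0,-1,4,35,0],
    [0,-1,4,38,0],
    [0,-1,4,40,0],
    [0,-1,4,41,0],
  ],
)

```text
clock: 15.0
position: [0.5226, -0.1319, 0.0804]
orientation: [3.141, -0.0, 1.375]
force: [-0.1, 0.5, -3.0]
finger_gap: 0.0424
gripper_force: 52.0
```

>>> move_arm(
  deltas=[
    [0,0,0,1,0],
    [0,0,0,2,0],
    [0,0,0,3,0],
    [0,0,0,3,0],
  ],
)

```text
clock: 15.5
position: [0.5224, -0.1319, 0.0772]
orientation: [-3.141, -0.0, 1.375]
force: [0.6, -0.8, -2.7]
finger_gap: 0.0428
gripper_force: 52.0
```

>>> move_arm(
  deltas=[
    [0,0,0,1,0],
    [0,0,0,2,0],
    [0,0,0,2,0],
  ],
)

```text
clock: 15.88
position: [0.5225, -0.132, 0.0764]
orientation: [3.141, 0.0, 1.375]
force: [-3.3, -0.0, 6.2]
finger_gap: 0.0425
gripper_force: 53.1
```

>>> move_arm(
  deltas=[
    [0,0,-1,0,0],
    [0,0,-2,0,0],
    [0,0,-2,0,0],
  ],
)

```text
clock: 16.25
position: [0.5202, -0.1314, 0.0749]
orientation: [-3.141, -0.0, 1.375]
force: [0.5, 0.1, -2.6]
finger_gap: 0.0424
gripper_force: 52.0
```

>>> move_arm(
  deltas=[
    [0,0,0,1,0],
    [0,0,0,1,0],
  ],
)

```text
clock: 16.5
position: [0.5203, -0.1315, 0.0743]
orientation: [-3.141, -0.0, 1.375]
force: [-1.7, -0.9, 0.3]
finger_gap: 0.0428
gripper_force: 52.4
```

>>> move_arm(
  deltas=[
    [0,0,-1,0,0],
    [0,0,-1,1,0],
    [0,0,-1,1,0],
  ],
)

```text
clock: 16.88
position: [0.5195, -0.1313, 0.0734]
orientation: [3.142, -0.0, 1.375]
force: [-0.6, -0.3, 0.4]
finger_gap: 0.0428
gripper_force: 52.4
```

>>> move_arm(
  deltas=[
    [0,0,0,1,0],
    [0.45,0,0,1,0],
    [0.5,0,0,1,0],
    [0.55,0,0,1,0],
    [0.65,0,0,1,0],
    [0.8,0,0,1,0],
    [0.85,0,0,1,0],
    [0.85,0,0,1,0],
  ],
)

```text
clock: 17.88
position: [0.5195, -0.1313, 0.0722]
orientation: [-3.141, -0.0, 1.375]
force: [0.0, 0.1, -0.2]
finger_gap: 0.0728
gripper_force: 0.0
```

>>> move_arm(
  deltas=[
    [0.85,0,0,-5,0],
    [0.85,0,0,-20,0],
    [0.85,0,0,-50,0],
    [0.85,0,0,-90,0],
    [0.85,0,0,-110,0],
    [0.85,-50,0,-110,0],
    [0.85,-90,0,-110,0],
    [0.85,-120,0,-110,0],
  ],
)

```text
clock: 18.88
position: [0.496, -0.2507, 0.1838]
orientation: [3.14, 0.001, 1.374]
force: [0.3, -0.9, -0.3]
finger_gap: 0.0725
gripper_force: 0.0
```

Run:
```python
from h import *
s=robot.state(); print(s['position'],s['orientation'],s['clock'])
A=cv2.resize(vision.snapshot('side')[220:340,280:400],(400,400),interpolation=cv2.INTER_CUBIC)
B=cv2.resize(vision.snapshot('top')[180:280,330:430],(400,400),interpolation=cv2.INTER_CUBIC)
cv2.imwrite('pics/s8.png',np.hstack([A,B]))
```

```text
[ 0.49603647 -0.25071344  0.18379917] [3.13978656e+00 8.03683216e-04 1.37392273e+00] 18.875
```

View pics/s8.png

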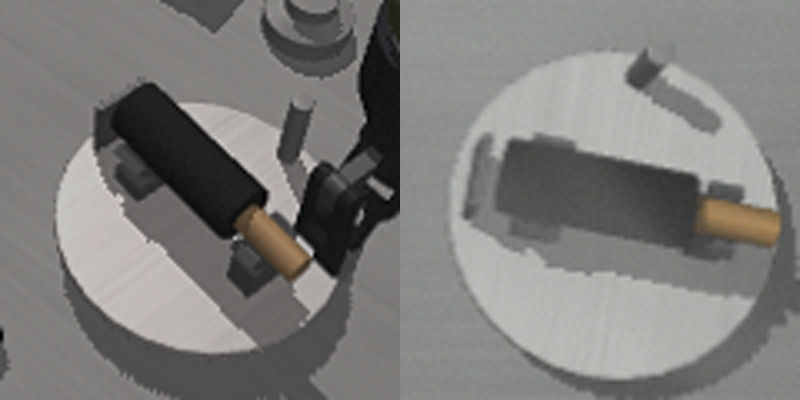

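The roller lies in both Vs: the drum is over the wide V with its foot just inside the plate, and the handle end is at crop (780,228). The gripper is clear. Next I'll shut the gripper and come in behind the post.

Run:
```python
from h import *
print("tip",plane('top',(425,237),.08),"foot",plane('top',(330+100/4,180+175/4),.085))
to(.596,-.182,.184); to(.596,-.182,.066)
```

```text
tip [ 0.50334607 -0.21617086  0.08      ] foot [ 0.53101148 -0.05502388  0.085     ]
shift [88.4 84.2 -0.5] turn -0.4
shift [ 88.6  83.9 117.5] turn -0.4
```

>>> move_arm(
  deltas=[
    [0,20,30,0,0],
    [0,50,60,0,0],
    [0,78,84,0,0],
    [0,88,84,0,0],
    [0,88,84,35,0],
    [0,88,84,75,0],
    [0,88,84,105,0],
    [0,88,84,117,0],
  ],
)

```text
clock: 19.98
position: [0.5938, -0.1783, 0.0639]
orientation: [-3.138, -0.001, 1.375]
force: [-0.2, -0.2, 0.5]
finger_gap: 0.0001
gripper_force: 0.0
```

Run:
```python
from h import *
s=robot.state(); print(s['position'],s['force'],s['finger_gap'],s['clock'])
to(.603-.019*.191,-.1467-.019*.982,.066)
```

```text
[ 0.59380398 -0.17825235  0.06390731] [-0.18342211 -0.20330683  0.47621972] 9.143630100269083e-05 19.975
shift [13.7  2.9 -2.1] turn -0.2
```

>>> move_arm(
  deltas=[
    [0,7,2,0,0],
    [0,13,2,0,0],
    [0,19,2,0,0],
    [0,24,1,0,0],
    [0,29,1,0,0],
    [0,34,0,0,0],
    [0,39,-1,0,0],
    [0,43,-2,0,0],
  ],
)

```text
clock: 20.98
position: [0.602, -0.136, 0.0652]
orientation: [-3.141, -0.0, 1.375]
force: [-1.5, -1.8, 0.9]
finger_gap: 0.0002
gripper_force: 0.0
```

>>> move_arm(
  deltas=[
    [0,4,-2,0,0],
    [0,7,-3,0,0],
    [0,10,-5,0,0],
    [0,14,-7,0,0],
    [0,17,-9,0,0],
    [0,17,-9,0,0],
  ],
)

```text
clock: 21.72
position: [0.5964, -0.1177, 0.0653]
orientation: [-3.141, -0.0, 1.375]
force: [0.4, 0.1, 0.3]
finger_gap: 0.0001
gripper_force: 0.0
```

Run:
```python
from h import *
s=robot.state(); print(s['position'],s['force'])
I=vision.snapshot('side')
cv2.imwrite('pics/s9.png',np.hstack([cv2.resize(I[210:350,270:410],(400,400)),cv2.resize(vision.snapshot('top')[170:290,320:440],(400,400))]))
```

```text
[ 0.59639093 -0.11770932  0.06527405] [0.43923807 0.11838414 0.31472874]
```

View pics/s9.png

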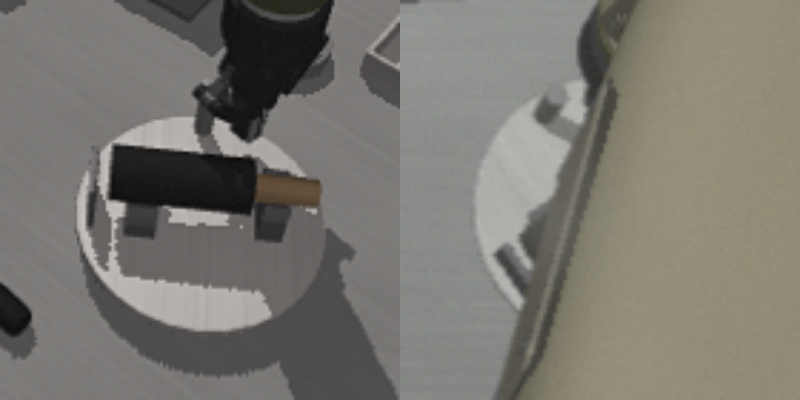

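The rest has snapped ahead off the finger, with contact force near 0 and the roller still in both Vs. I'm backing off and lifting. I have now viewed 12 pictures against the limit of 10, so the final check will use numbers only.

>>> move_arm(
  deltas=[
    [0,-12,4,0,0],
    [0,-30,8,0,0],
    [0,-30,8,-30,0],
    [0,-30,8,-80,0],
    [0,-30,8,-120,0],
    [0,-80,8,-140,0],
    [0,-130,8,-140,0],
    [0,-130,8,-140,0],
  ],
)

```text
clock: 22.82
position: [0.5783, -0.2522, 0.2055]
orientation: [3.14, 0.001, 1.369]
force: [0.1, 1.0, -0.3]
finger_gap: 0.0
gripper_force: 0.0
```

Run:
```python
from h import *
s=robot.state(); print(s['position'],s['force'],s['clock'])
I=vision.snapshot('side'); hsv=cv2.cvtColor(I,cv2.COLOR_BGR2HSV)
x,y=290,250
o=((hsv[...,0]<20)&(hsv[...,1]>90)&(hsv[...,2]>60))[y:340,x:400].astype(np.uint8)
k=(I.max(2)<45)[y:340,x:400].astype(np.uint8)
P=[]
for m in(o,k):
    n,l,st,ce=cv2.connectedComponentsWithStats(m); i=1+np.argmax(st[1:,4]); c=ce[i]+[x,y]; p=plane('side',c,.083); P.append(p); print(st[i],c,p)
d=P[0]-P[1]; print("cradle angle",np.degrees(np.arctan2(d[1],d[0])),"len",np.linalg.norm(d))
```

```text
[ 0.5782901  -0.25216341  0.20549857] [ 0.06594152  1.02560144 -0.26053652] 22.825
[ 69  21  23  11 204] [370.09313725 276.14215686] [ 0.55134625 -0.18242721  0.083     ]
[ 18  11  52  24 961] [333.45265349 272.4578564 ] [ 0.50578487 -0.11764465  0.083     ]
cradle angle -54.881395210360424 len 0.07919987346788974
```

```bash
python3 -c "
from station import robot
print(robot.job_done())"
```

```text
the job is handed in; nothing more can be done
None
```

The roller lies in both Vs, let go, and by the last camera measurement the rest has turned about 45°, one click anticlockwise; I handed the job in at about 23 s and no verdict came back, but I viewed 12 pictures against the limit of 10.

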